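Turn the rail and dial the second sanding pass

TASK

Get the next sanding pass ready: turn the grooved pine rail over and leave it flat in the middle of the cork sanding pad, lengthways along it, grooved face down, and set the selector's three thumbwheels to 4-2-3, read from the robot's left to right (1 is the fin leaning fully towards the robot, 3 upright, 5 fully away). To turn the rail you will have to put it down part-way (it stands well on its end) and take it again; lower it gently, do not let it topple or drop, and leave the other things on the bench where they are.

Things in the scene. Friction and masses are not known exactly. Their poses are not given: they have to be found in the camera images.
- rail_center (a point): Centre of the loose grooved pine rail, 130 mm long (its x), 50 mm wide (its y), 44 mm thick (its z), about 0.16 kg. One broad face has a groove 16 mm wide and 10 mm deep along its whole length; +z of this frame points out of that grooved face, which is up at the start (centre 22 mm above the bench). It is stable standing on a sawn 50 x 44 mm end.
- pad_top (a point): Centre of the top of the cork sanding pad, a flat board fixed to the bench, 190 mm long (its x) by 100 mm wide (its y), its top 8 mm above the bench; z up.
- selector: Grey preset selector fixed to the bench, 160 mm deep (its x, which points away from the robot) by 190 mm wide (its y, to the robot's left), body 56 mm high; origin at the centre of its underside. Three black thumbwheels (90 mm diameter, 24 mm wide, 50 mm apart) are stacked side by side on one axle along y, 60 mm above the bench, with aluminium cheeks (80 mm diameter) between them.
- axle_left (a point): Point on the axle at the middle of the left (+y of the selector) wheel, 60 mm above the bench; axes as the selector's.
- fin_left (a point): Centre of the round crest of the finger fin of the left (+y of the selector) wheel, 75 mm from the axle. The crest is a bar 12 mm thick and 22 mm long (along the axle) on a 6 mm web that stands radially on the 45 mm radius rim. It can be pinched between fore and aft and led along its arc.
- wheel_left (a joint): Angle of the left (+y of the selector) wheel, 0 to 1.2 rad, growing as the fin goes away from the robot. Its five digits are 0.3 rad apart: 1 at 0 (fin leaning 0.6 rad towards the robot), 2 at 0.3, 3 at 0.6 (fin upright), 4 at 0.9, 5 at 1.2 (leaning 0.6 rad away). One to five tally bars on the cheek at the wheel's left mark them. No clicks: it turns stiffly (about 2 N at the fin) and stays where it is left.
- axle_mid (a point): Point on the axle at the middle of the middle wheel, 60 mm above the bench; axes as the selector's.
- fin_mid (a point): Centre of the round crest of the finger fin of the middle wheel, 75 mm from the axle. The crest is a bar 12 mm thick and 22 mm long (along the axle) on a 6 mm web that stands radially on the 45 mm radius rim. It can be pinched between fore and aft and led along its arc.
- wheel_mid (a joint): Angle of the middle wheel, 0 to 1.2 rad, growing as the fin goes away from the robot. Its five digits are 0.3 rad apart: 1 at 0 (fin leaning 0.6 rad towards the robot), 2 at 0.3, 3 at 0.6 (fin upright), 4 at 0.9, 5 at 1.2 (leaning 0.6 rad away). One to five tally bars on the cheek at the wheel's left mark them. No clicks: it turns stiffly (about 2 N at the fin) and stays where it is left.
- axle_right (a point): Point on the axle at the middle of the right (-y of the selector) wheel, 60 mm above the bench; axes as the selector's.
- fin_right (a point): Centre of the round crest of the finger fin of the right (-y of the selector) wheel, 75 mm from the axle. The crest is a bar 12 mm thick and 22 mm long (along the axle) on a 6 mm web that stands radially on the 45 mm radius rim. It can be pinched between fore and aft and led along its arc.
- wheel_right (a joint): Angle of the right (-y of the selector) wheel, 0 to 1.2 rad, growing as the fin goes away from the robot. Its five digits are 0.3 rad apart: 1 at 0 (fin leaning 0.6 rad towards the robot), 2 at 0.3, 3 at 0.6 (fin upright), 4 at 0.9, 5 at 1.2 (leaning 0.6 rad away). One to five tally bars on the cheek at the wheel's left mark them. No clicks: it turns stiffly (about 2 N at the fin) and stays where it is left.
- sander: Bystander, to be left where it is: blue and black random-orbit sander standing on its 125 mm disc, about 160 mm tall; origin at its underside.
- discs: Bystander, to be left where it is: flat stack of abrasive paper discs, 125 mm across, 10 mm high; origin at its underside.
- glue: Bystander, to be left where it is: white glue bottle, 60 mm across, 170 mm tall; origin at its underside.
- brush: Bystander, to be left where it is: bench brush lying flat; origin at its underside.
- mug: Bystander, to be left where it is: white mug, 80 mm across, 90 mm tall; origin at its underside.
- tape: Bystander, to be left where it is: grey tape measure, 65 x 38 x 60 mm high; origin at its underside.
- square: Bystander, to be left where it is: carpenter's square lying flat, 180 mm steel blade, wooden stock; origin at its underside.
- plain_rail: Bystander, to be left where it is: plain pine offcut, 200 x 50 x 44 mm, without a groove: not the rail to be turned; origin at its underside.
Not all that is in view belongs to the job. Leave any purple or red look-alike of the part that bears rail_center alone.

How it is judged:
By the outcome, as a careful person would: the job done as asked, in the order asked, and still so for the second after the job is handed in, with the robot touching nothing.
It also fails if it takes over 72 s, if anything falls off the work surface, if the arm or the gripper's body presses on something with over 40 N, if the wrist force passes 120 N, or if a joint passes its speed limit or range.

ROBOT

A 6-joint arm with a two-finger parallel gripper is mounted at the origin on the work surface. World frame = base frame: x ahead of the robot, y to its left, z up, the work surface at z = 0. Lengths are in m, angles in rad, forces in N, time in s.
With the tool pointing down it reaches from about 0.35 to 0.975 m from the base axis. Payload 4.9 kg.
Tool frame: the origin (TCP) lies between the finger pads; the fingertips stand 22 mm ahead of it and the grasp point (between the pads) lies 3 mm ahead of it; x points along the fingers, z is the direction in which the jaws open and shut, and the axes are right-handed (so a half turn about x gives the same grasp; the last joint's range is limited). The gripper opens to 85 mm and grips with 20 to 120 N. Pads are 22 mm wide; open, the fingers measure 114 mm over their backs; the gripper's body (76 mm by 85 mm) begins 54 mm behind the grasp point. The pads swing forward as they close: fully open they stand 13 mm farther back than shut.
Start: joints at [1.16, 0.053, 1.613, -0, 1.476, -0.119], TCP at [0.18, 0.599, 0.253] pointing down, gripper open.
Joint ranges: [-3.01, 3.01], [-1.01, 2.22], [0.06, 2.58], [-1.02, 4.17], [0.09, 2.62], [-3.14, 3.14]. Speed limits (rad/s): [2.57, 2.57, 3.14, 3.14, 3.14, 3.14].

INTERFACE

Orientations are given as a 3x3 rotation matrix whose columns are the frame's x, y, z axes.
In Python, from plant import env gives the robot as it stands. The module is installed in compiled form; this text tells all that it offers.
- The arm moves only by the tool drive_tool, never from a script. Its argument "commands" is a list of rows, each a list of 3 entries, a list of its own where there are three numbers: the shift along the world's x, y, z in cm, then the turn, a rotation vector about the world's x, y, z in rad, then the opening in per cent of the stroke, from 0 (shut) to 100 (fully open). In form: [[[dx, dy, dz], [rx, ry, rz], fingers], ...]. A call has exactly 8 rows; each row is the pose to reach, as a shift and turn from the pose commanded when the call began; what a row does not reach only later rows make up. A row lasts 1/8 s, in which the tool goes at most 62.5 mm and 10.7 degrees, less where a joint would pass 70% of its speed; a pose out of reach is approached as far as the arm can. A call with a gripper value outside its range is refused whole. The fingers move at their own pace and stop on an object; "newtons" is the grip in N (left out, the last holds). Time passes only in rows, so rows that repeat a pose let the fingers close, or fill a call up. It gives the time, the measured TCP pose, the force and the opening at its end, in the units of the state.
- env.get_state(): the state, without advancing time (a new reading comes with each control period).
- env.grab_frame(name): name is "scene" or "top"; returns a dict with "pixels" (480x640x3 uint8, blue, green, red), "z_map" (480x640 float32, m along the optical axis (not along the pixel's ray), 0 where there is no reading), "fx", "fy", "cx", "cy" (pixels), "R" (3x3) and "t" (3): a world point X has camera coordinates R X + t. Camera axes: x right, y down, z forward; pixel columns grow to the right and rows downward; lengths in m; the calibration is good to about 2 mm. A picture is of the moment at which its call begins.
- env.finish_job(): hands the job in, once; it reports no verdict.
The state is a dict: "time_s": time; "joint_pos": joint angles; "dq": joint speeds; "joint_efforts": joint torques, N m; "ee_pos": TCP position; "tool_rot": TCP orientation; "wrist_force": force on the tool from outside, world axes, zero at the start; "ft_torque": the same for the moment, N m; "grip_width": finger opening in m.
Only numpy, scipy, OpenCV 4.12 (cv2) and the standard library are available. Lean on these libraries where they do the work, as an engineer would, in place of code of your own. Each camera call takes 0.05 s, during which the arm holds its last target. There are 200 camera calls.

## Working session

There is one attempt and no reset: what is moved stays moved. The work goes in short steps, Python scripts to look and compute and a tool call to move; the robot and the scene stay as the last step left them, time stands still between calls to the robot, and variables do not carry over. Pictures are saved under pics/ and viewed, about 8 in all and at most 12, crops included, and the job is handed in when it is done.

Besides the shell and the picture viewer there is one more tool, called after ">>>" as a command line: name --argument value ..., lists and objects as JSON in quotes. drive_tool: Moves the arm, as the interface text tells. Its arguments: {"type":"object","properties":{"commands":{"type":"array"},"newtons":{"type":"number"}},"required":["commands"]}

```bash
mkdir -p pics
cat > h.py <<'E'
import numpy as np, cv2
from plant import env
def grab(n,save=None):
    f=env.grab_frame(n)
    np.savez('%s.npz'%n,**{k:np.asarray(v) for k,v in f.items()})
    if save: cv2.imwrite('pics/'+save,f['pixels'])
    return f
def load(n): return np.load('%s.npz'%n)
def cloud(f):
    z=np.asarray(f['z_map'],float); v,u=np.mgrid[:480,:640]
    c=np.stack([(u-f['cx'])/f['fx']*z,(v-f['cy'])/f['fy']*z,z],-1)
    X=(c-f['t'])@np.asarray(f['R']); X[z==0]=np.nan
    return X
E
python3 - <<'E'
from h import *
for n in('scene','top'):
    f=grab(n,n+'0.png'); R=np.asarray(f['R']); print(n,-R.T@f['t'],f['fx'],R.round(2).tolist())
print(env.get_state())
E
```

```text
scene [1.21274794 1.30284119 1.11000294] 587.0567549895508 [[-0.89, 0.45, -0.01], [0.26, 0.49, -0.83], [-0.37, -0.74, -0.55]]
top [ 0.40933181 -0.03849843  1.65431329] 542.635374397598 [[0.03, -1.0, -0.01], [-1.0, -0.03, -0.06], [0.06, 0.01, -1.0]]
{'time_s': 0.1, 'joint_pos': array([ 1.16002782e+00,  5.33227550e-02,  1.61415590e+00, -6.10220940e-06,
        1.47598640e+00, -1.18998894e-01]), 'dq': array([-0.00020409,  0.00070661, -0.00395109, -0.00030807,  0.00069278,
       -0.00054789]), 'joint_efforts': array([ 1.19692227e-04, -3.94906461e+01, -3.71363926e+01, -5.77649757e-05,
        3.96544041e-03,  2.52710851e-05]), 'ee_pos': array([0.17957148, 0.59810603, 0.2521666 ]), 'tool_rot': array([[-7.42107015e-04, -9.57736439e-01,  2.87646247e-01],
       [-1.71907078e-03,  2.87647123e-01,  9.57734920e-01],
       [-9.99998247e-01,  2.16257546e-04, -1.85988167e-03]]), 'wrist_force': array([ 0.69699755,  0.81859883, -0.25828774]), 'ft_torque': array([-0.00529226, -0.01016917,  0.02578214]), 'grip_width': 0.08496774185606722}
```

View pics/scene0.png

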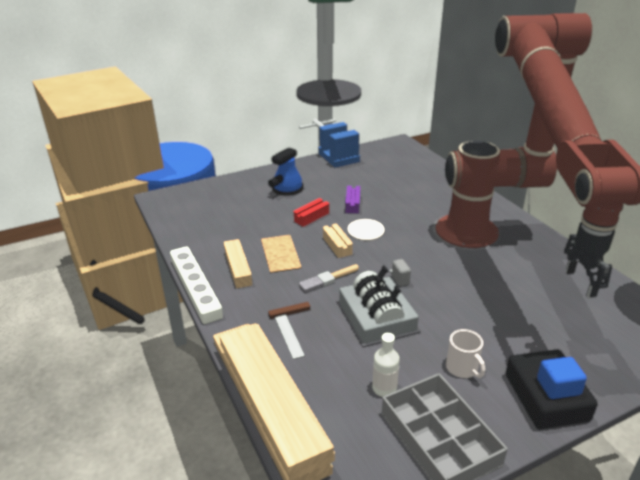

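View pics/top0.png

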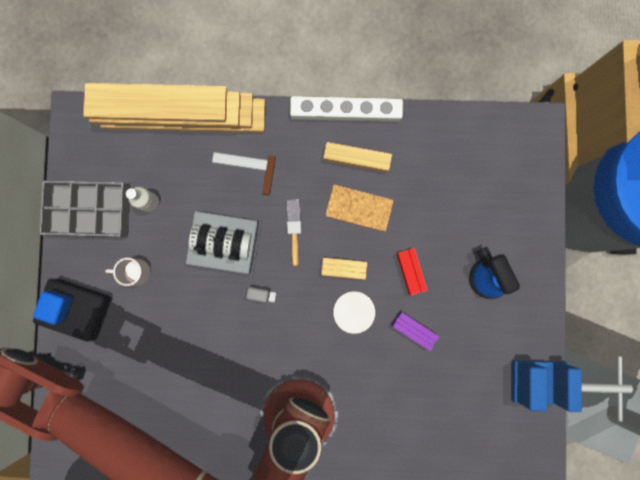

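Scene picture: the grooved rail is at about (338,240), the pad at (280,252) and the selector at (378,305). Top picture: rail (344,268), pad (360,208), selector (221,242). The red and purple look-alikes and the plain rail (358,157) are to be left alone.

Run:
```python
from h import *
f=load('top'); X=cloud(f); P=f['pixels'].astype(int)
def rect(m,name):
    p=X[m]; r=cv2.minAreaRect(p[:,:2].astype(np.float32)); print(name,len(p),r,'box mean',cv2.boxPoints(r).mean(0),'zmed',np.median(p[:,2]),'long dir',[ (b:=cv2.boxPoints(r)), ][0].round(3).tolist())
def win(u0,v0,u1,v1):
    m=np.zeros((480,640),bool); m[v0:v1,u0:u1]=1; return m
z=X[...,2]
rect(win(315,252,375,286)&(z>.036)&(z<.06),'rail')
rect(win(320,180,400,236)&(P[...,2]-P[...,0]>50),'pad')
rect(win(180,205,262,280)&(z>.045)&(z<.06),'selbody')
for n,w in(('top',win(180,215,262,270)),('scene',None)):
    g=load(n);Y=cloud(g)
    if n=='scene': w=win(335,255,425,345)
    p=Y[w&(Y[...,2]>.108)&(Y[...,2]<.16)]; print(n,len(p)); 
    print(p[np.argsort(p[:,1])][::max(1,len(p)//40)].round(3).tolist())
a=load('top')['pixels'][205:280,180:265]; b=load('scene')['pixels'][255:345,330:425]
A=cv2.resize(a,None,fx=5,fy=5,interpolation=3)[:375,:400];B=cv2.resize(b,(400,379),interpolation=3)[:375]
cv2.imwrite('pics/sel.png',np.hstack([A,B]))
```

```text
rail 553 ((0.443889856338501, -0.12184052169322968), (0.12991584837436676, 0.04957354813814163), 85.76811981201172) box mean [ 0.44388986 -0.12184052] zmed 0.04323231424909428 long dir [[0.414000004529953, -0.1850000023841858], [0.46399998664855957, -0.18799999356269836], [0.4729999899864197, -0.05900000035762787], [0.42399999499320984, -0.054999999701976776]]
pad 2077 ((0.6300148963928223, -0.16575752198696136), (0.19274750351905823, 0.10296820104122162), 76.67186737060547) box mean [ 0.6300149  -0.16575754] zmed nan long dir [[0.5580000281333923, -0.24799999594688416], [0.6579999923706055, -0.2709999978542328], [0.7020000219345093, -0.08399999886751175], [0.6019999980926514, -0.05999999865889549]]
selbody 1453 ((0.5114477276802063, 0.24395033717155457), (0.19180849194526672, 0.16017884016036987), 82.54121398925781) box mean [0.5114477  0.24395034] zmed 0.055421816107206916 long dir [[0.41999998688697815, 0.1589999943971634], [0.578000009059906, 0.1379999965429306], [0.6029999852180481, 0.32899999618530273], [0.4440000057220459, 0.3490000069141388]]
top 204
[[0.494, 0.163, 0.109], [
[... 1287 characters left out ...]
3, 0.238, 0.114], [0.515, 0.24, 0.113], [0.518, 0.244, 0.141], [0.519, 0.245, 0.135], [0.516, 0.248, 0.112], [0.522, 0.25, 0.136], [0.516, 0.251, 0.138], [0.513, 0.252, 0.131], [0.511, 0.253, 0.137], [0.513, 0.254, 0.112], [0.516, 0.256, 0.138], [0.494, 0.284, 0.112], [0.493, 0.287, 0.121], [0.492, 0.289, 0.132], [0.487, 0.291, 0.129], [0.494, 0.293, 0.119], [0.487, 0.295, 0.134], [0.493, 0.296, 0.117], [0.497, 0.298, 0.113], [0.501, 0.3, 0.109], [0.496, 0.302, 0.112], [0.489, 0.303, 0.127], [0.498, 0.305, 0.112], [0.489, 0.305, 0.115], [0.496, 0.306, 0.108], [0.485, 0.307, 0.129], [0.486, 0.308, 0.133], [0.484, 0.31, 0.131], [0.643, 0.478, 0.153], [0.64, 0.486, 0.158], [0.629, 0.49, 0.157]]
```

View pics/sel.png

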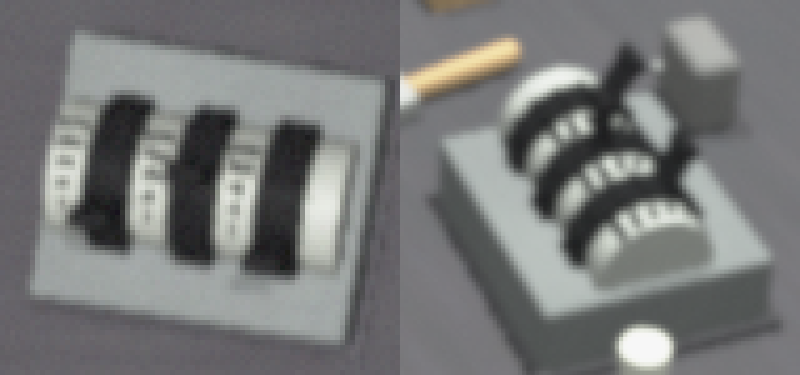

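The rail, pad and selector sizes match what was given. I'm now moving over the rail's left (+y) end.

>>> drive_tool --commands '[[[5,-4,0],[0,0,-0.1],100],[[9,-9,0],[0,0,-0.2],100],[[13,-14,0],[0,0,-0.3],100],[[17,-19,0],[0,0,-0.42],100],[[21,-24,0],[0,0,-0.54],100],[[25,-29,0],[0,0,-0.66],100],[[27,-34,0],[0,0,-0.78],100],[[27,-39,0],[0,0,-0.9],100]]'

```text
time_s: 1.1
ee_pos: [0.4507, 0.2062, 0.2528]
tool_rot: [[-0.001, -0.365, 0.931], [-0.001, 0.931, 0.365], [-1.0, -0.0, -0.001]]
wrist_force: [-0.4, -0.4, 0.4]
grip_width: 0.0852
```

>>> drive_tool --commands '[[[0,-6,0],[0,0,-0.12],100],[[0,-12,0],[0,0,-0.24],100],[[0,-18,0],[0,0,-0.36],100],[[0,-24,0],[0,0,-0.453],100],[[0,-29.7,0],[0,0,-0.453],100],[[0,-29.7,0],[0,0,-0.453],100],[[0,-29.7,0],[0,0,-0.453],100],[[0,-29.7,0],[0,0,-0.453],100]]'

```text
time_s: 2.1
ee_pos: [0.4498, -0.0871, 0.2531]
tool_rot: [[-0.0, 0.072, 0.997], [0.0, 0.997, -0.072], [-1.0, 0.0, -0.0]]
wrist_force: [-0.6, 0.1, -0.5]
grip_width: 0.0856
```

```bash
cat >> h.py <<'E'
def st():
    s=env.get_state(); print(s['time_s'],'q',s['joint_pos'].round(3).tolist(),'p',s['ee_pos'].round(4).tolist(),'R',s['tool_rot'].round(3).tolist(),'F',s['wrist_force'].round(1).tolist(),'w',round(s['grip_width'],4))
    open('log.txt','a').write(repr((s['joint_pos'].tolist(),s['ee_pos'].tolist(),s['tool_rot'].tolist()))+'\n')
    return s
E
python3 -c "from h import *; st()"
```

```text
2.1 q [-0.354, -0.365, 1.985, 0.0, 1.522, -0.282] p [0.4498, -0.0871, 0.2531] R [[-0.0, 0.072, 0.997], [0.0, 0.997, -0.072], [-1.0, 0.0, -0.0]] F [-0.6, 0.1, -0.5] w 0.0856
```

>>> drive_tool --commands '[[[-0.1,0,-3],[-0.15,0.011,0],100],[[-0.2,0,-6],[-0.3,0.022,0],100],[[-0.3,0.1,-9],[-0.45,0.033,0],100],[[-0.3,0.15,-13],[-0.5,0.036,0],100],[[-0.3,0.15,-16],[-0.5,0.036,0],100],[[-0.3,0.15,-16],[-0.5,0.036,0],100],[[-0.3,0.15,-16],[-0.5,0.036,0],100],[[-0.3,0.15,-16],[-0.5,0.036,0],100]]'

```text
time_s: 3.1
ee_pos: [0.4482, -0.0869, 0.0954]
tool_rot: [[-0.031, 0.067, 0.997], [-0.48, 0.874, -0.073], [-0.877, -0.481, 0.005]]
wrist_force: [-0.7, -0.2, -1.0]
grip_width: 0.085
```

Run:
```python
from h import *
st(); f=grab('top'); g=grab('scene')
A=cv2.resize(f['pixels'][220:320,260:400],(560,400),interpolation=3)
B=cv2.resize(g['pixels'][180:280,290:390],(400,400),interpolation=3)
cv2.imwrite('pics/a1.png',cv2.resize(np.hstack([A,B]),(800,333)))
```

```text
3.1 q [-0.083, -0.153, 2.148, -0.543, 1.193, 0.209] p [0.4482, -0.0869, 0.0954] R [[-0.031, 0.067, 0.997], [-0.48, 0.874, -0.073], [-0.877, -0.481, 0.005]] F [-0.7, -0.2, -1.0] w 0.085
```

View pics/a1.png

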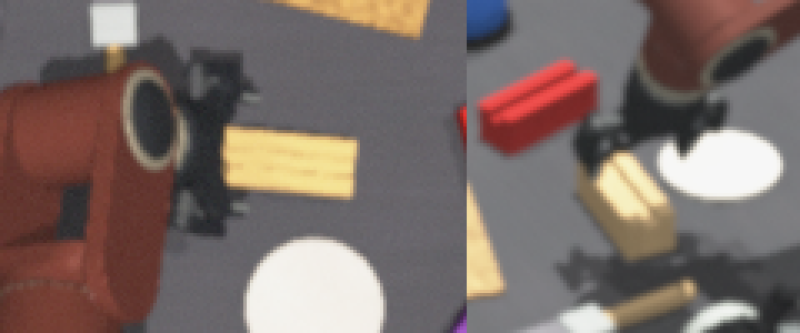

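The fingers straddle the rail's +y end, with the rail at about (290,165) in the left panel. I'll lower and grip.

>>> drive_tool --commands '[[[-0.1,0.1,-3],[0,0,0],100],[[-0.15,0.1,-5],[0,0,0],100],[[-0.15,0.1,-6.1],[0,0,0],100],[[-0.15,0.1,-6.1],[0,0,0],70],[[-0.15,0.1,-6.1],[0,0,0],45],[[-0.15,0.1,-6.1],[0,0,0],40],[[-0.15,0.1,-6.1],[0,0,0],40],[[-0.15,0.1,-6.1],[0,0,0],40]]' --newtons 50

```text
time_s: 4.2
ee_pos: [0.4464, -0.086, 0.0335]
tool_rot: [[-0.032, 0.066, 0.997], [-0.48, 0.874, -0.073], [-0.877, -0.481, 0.003]]
wrist_force: [0.4, 3.3, 4.7]
grip_width: 0.0494
```

```bash
python3 -c "from h import *; st()"
```

```text
4.2 q [-0.081, -0.037, 2.168, -0.576, 1.08, 0.289] p [0.4464, -0.086, 0.0335] R [[-0.032, 0.066, 0.997], [-0.48, 0.874, -0.073], [-0.877, -0.481, 0.003]] F [0.4, 3.3, 4.7] w 0.0494
```

>>> drive_tool --commands '[[[0,0,2],[0,0,0],40],[[0,0,5],[0.174,-0.013,0],40],[[0,0,8],[0.349,-0.025,0],40],[[0,0,11],[0.523,-0.038,0],40],[[0,0,14],[0.698,-0.05,0],40],[[0,0,15],[0.872,-0.063,0],40],[[0,0,15],[1.047,-0.075,0],40],[[0,0,15],[1.221,-0.088,0],40]]' --newtons 80

```text
time_s: 5.2
ee_pos: [0.4451, -0.0865, 0.1825]
tool_rot: [[0.049, 0.056, 0.997], [0.663, 0.745, -0.074], [-0.747, 0.665, -0.0]]
wrist_force: [-0.2, 0.6, -1.7]
grip_width: 0.049
```

>>> drive_tool --commands '[[[0,0,0],[0.172,-0.0125,0],40],[[0,0,0],[0.345,-0.025,0],40],[[0,0,0],[0.345,-0.025,0],40],[[0,0,0],[0.345,-0.025,0],40],[[0,0,0],[0.345,-0.025,0],40],[[0,0,0],[0.345,-0.025,0],40],[[0,0,0],[0.345,-0.025,0],40],[[0,0,0],[0.345,-0.025,0],40]]'

```text
time_s: 6.2
ee_pos: [0.4453, -0.0859, 0.1825]
tool_rot: [[0.063, 0.036, 0.997], [0.874, 0.48, -0.073], [-0.482, 0.876, -0.001]]
wrist_force: [0.4, -0.7, -1.5]
grip_width: 0.049
```

```bash
python3 -c "from h import *; st()"
```

```text
6.2 q [-0.768, 0.05, 1.983, 0.779, 1.863, -0.769] p [0.4453, -0.0859, 0.1825] R [[0.063, 0.036, 0.997], [0.874, 0.48, -0.073], [-0.482, 0.876, -0.001]] F [0.4, -0.7, -1.5] w 0.049
```

>>> drive_tool --commands '[[[1,-1,0],[0,0,-0.1],40],[[2,-2,-1],[0,0,-0.2],40],[[3,-3,-2.5],[0,0,-0.3],40],[[3,-4,-4],[0,0,-0.4],40],[[3,-4,-5.5],[0,0,-0.4],40],[[3,-4,-6.5],[0,0,-0.4],40],[[3,-4,-6.5],[0,0,-0.4],40],[[3,-4,-6.5],[0,0,-0.4],40]]'

```text
time_s: 7.2
ee_pos: [0.4757, -0.126, 0.1177]
tool_rot: [[0.398, 0.22, 0.891], [0.781, 0.428, -0.455], [-0.481, 0.877, -0.001]]
wrist_force: [0.1, -0.7, -1.5]
grip_width: 0.0491
```

Run:
```python
from h import *
st(); f=grab('top'); g=grab('scene')
A=cv2.resize(f['pixels'][220:320,260:400],(560,400),interpolation=3)
B=cv2.resize(g['pixels'][160:280,270:390],(480,480),interpolation=3)[:400]
cv2.imwrite('pics/a2.png',cv2.resize(np.hstack([A,B]),(800,308)))
X=cloud(g);P=g['pixels'].astype(int)
m=(P[...,2]-P[...,0]>50)&(X[...,2]>.0)&(X[...,2]<.25)&(abs(X[...,0]-.47)<.07)&(abs(X[...,1]+.13)<.07)
p=X[m];print(len(p),p[:,2].min(),p[:,2].max())
for a in np.arange(0,.16,.02):
    q=p[(p[:,2]>=a)&(p[:,2]<a+.02)]
    if len(q)>3: print(round(a,2),len(q),q.min(0).round(3),q.mean(0).round(4),q.max(0).round(3))
```

```text
7.2 q [-0.87, 0.092, 2.074, 0.941, 1.583, -0.701] p [0.4757, -0.126, 0.1177] R [[0.398, 0.22, 0.891], [0.781, 0.428, -0.455], [-0.481, 0.877, -0.001]] F [0.1, -0.7, -1.5] w 0.0491
160 0.02218500681798617 0.14886690389077958
0.02 12 [ 0.487 -0.103  0.022] [ 0.4922 -0.0963  0.0291] [ 0.496 -0.09   0.039]
0.04 16 [ 0.489 -0.103  0.042] [ 0.4941 -0.0968  0.0518] [ 0.502 -0.091  0.06 ]
0.06 13 [ 0.488 -0.103  0.06 ] [ 0.4947 -0.097   0.0685] [ 0.5   -0.09   0.076]
0.08 8 [ 0.495 -0.107  0.08 ] [ 0.5    -0.099   0.0884] [ 0.504 -0.091  0.098]
0.12 25 [ 0.438 -0.175  0.123] [ 0.4845 -0.1208  0.1353] [ 0.512 -0.088  0.14 ]
0.14 86 [ 0.453 -0.145  0.14 ] [ 0.4865 -0.1115  0.1437] [ 0.513 -0.084  0.149]
```

View pics/a2.png

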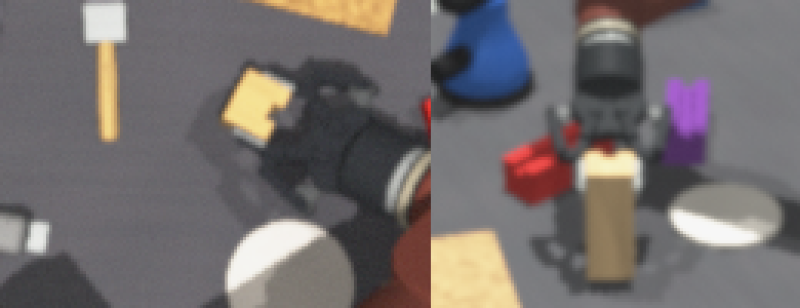

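The rail hangs upright in the jaws (top view (262,103), scene (610,220)), clear of everything. I'll lower it gently.

>>> drive_tool --commands '[[[0,0,-0.6],[0,0,0],40],[[0,0,-1.0],[0,0,0],40],[[0,0,-1.3],[0,0,0],40],[[0,0,-1.5],[0,0,0],40],[[0,0,-1.6],[0,0,0],40],[[0,0,-1.65],[0,0,0],40],[[0,0,-1.7],[0,0,0],40],[[0,0,-1.7],[0,0,0],40]]'

```text
time_s: 8.3
ee_pos: [0.4754, -0.126, 0.1038]
tool_rot: [[0.397, 0.216, 0.892], [0.785, 0.424, -0.452], [-0.476, 0.88, -0.001]]
wrist_force: [-8.9, -0.8, 15.7]
grip_width: 0.049
```

>>> drive_tool --commands '[[[0,0,0.2],[0,0,0],40],[[0,0,0.25],[0,0,0],40],[[0,0,0.25],[0,0,0],55],[[0,0,0.25],[0,0,0],60],[[0,0,0.25],[0,0,0],65],[[0,0,0.25],[0,0,0],75],[[0,0,0.25],[0,0,0],90],[[0,0,0.25],[0,0,0],100]]' --newtons 20

```text
time_s: 9.3
ee_pos: [0.4753, -0.1259, 0.1027]
tool_rot: [[0.399, 0.221, 0.89], [0.781, 0.428, -0.456], [-0.481, 0.877, -0.002]]
wrist_force: [0.4, -0.2, 0.2]
grip_width: 0.0853
```

Run:
```python
from h import *
st(); g=grab('scene')
X=cloud(g);P=g['pixels'].astype(int)
m=(P[...,2]-P[...,0]>50)&(X[...,2]>.0)&(X[...,2]<.25)&(abs(X[...,0]-.47)<.07)&(abs(X[...,1]+.13)<.07)
p=X[m];print(len(p),p[:,2].min(),p[:,2].max())
for a in np.arange(0,.16,.02):
    q=p[(p[:,2]>=a)&(p[:,2]<a+.02)]
    if len(q)>3: print(round(a,2),len(q),q.min(0).round(3),q.mean(0).round(4),q.max(0).round(3))
```

```text
9.3 q [-0.87, 0.122, 2.075, 0.941, 1.565, -0.725] p [0.4753, -0.1259, 0.1027] R [[0.399, 0.221, 0.89], [0.781, 0.428, -0.456], [-0.481, 0.877, -0.002]] F [0.4, -0.2, 0.2] w 0.0853
166 0.00878794027193962 0.13548953336742242
0.0 9 [ 0.482 -0.102  0.009] [ 0.4894 -0.0985  0.0141] [ 0.496 -0.094  0.018]
0.02 17 [ 0.486 -0.104  0.021] [ 0.4928 -0.0962  0.029 ] [ 0.501 -0.088  0.04 ]
0.04 9 [ 0.49  -0.098  0.041] [ 0.4942 -0.0952  0.0509] [ 0.498 -0.092  0.059]
0.1 5 [ 0.461 -0.187  0.116] [ 0.5121 -0.1817  0.1178] [ 0.526 -0.175  0.12 ]
0.12 121 [ 0.45  -0.171  0.12 ] [ 0.4829 -0.1086  0.1285] [ 0.511 -0.083  0.135]
```

>>> drive_tool --commands '[[[-1.6,-3.1,1.9],[0,0,0],100],[[-3.2,-6.2,3.8],[0,0,0],100],[[-4.8,-9.4,5.8],[0,0,0],100],[[-4.8,-9.4,10],[-0.16,0.082,0],100],[[-4.8,-9.4,15],[-0.32,0.164,0],100],[[-4.8,-9.4,20],[-0.481,0.246,0],100],[[-3,-6,22],[-0.641,0.328,0],100],[[-1,-2,22],[-0.801,0.41,0],100]]'

```text
time_s: 10.35
ee_pos: [0.4664, -0.1464, 0.3271]
tool_rot: [[0.082, 0.452, 0.888], [0.141, 0.877, -0.459], [-0.987, 0.163, 0.008]]
wrist_force: [0.6, -0.2, -1.2]
grip_width: 0.0857
```

>>> drive_tool --commands '[[[1.5,3,0],[-0.16,0.082,0],100],[[3,6,0],[-0.32,0.164,0],100],[[4.5,9,0],[-0.481,0.246,0],100],[[6.8,13.3,-2],[-0.641,0.328,0],100],[[6.8,13.3,-6],[-0.801,0.41,0],100],[[6.8,13.3,-10],[-0.961,0.492,0],100],[[6.8,13.3,-14],[-1.1,0.564,0],100],[[6.8,13.3,-16.4],[-1.1,0.564,0],100]]'

```text
time_s: 11.35
ee_pos: [0.5313, -0.0122, 0.1535]
tool_rot: [[-0.404, 0.213, 0.89], [-0.779, 0.43, -0.456], [-0.479, -0.878, -0.008]]
wrist_force: [-0.4, 0.1, 0.1]
grip_width: 0.0852
```

Run:
```python
from h import *
st()
```

```text
11.35 q [0.176, 0.373, 1.661, -0.807, 1.837, 0.735] p [0.5313, -0.0122, 0.1535] R [[-0.404, 0.213, 0.89], [-0.779, 0.43, -0.456], [-0.479, -0.878, -0.008]] F [-0.4, 0.1, 0.1] w 0.0852
```

Run:
```python
from h import *
f=grab('top'); g=grab('scene'); st()
A=cv2.resize(f['pixels'][220:320,260:400],(560,400),interpolation=3)
B=cv2.resize(g['pixels'][160:280,270:390],(480,480),interpolation=3)[:400]
cv2.imwrite('pics/a3.png',cv2.resize(np.hstack([A,B]),(800,308)))
X=cloud(f);P=f['pixels'].astype(int)
m=(P[...,2]-P[...,0]>50)&(X[...,2]>.11)&(X[...,2]<.145)&(abs(X[...,0]-.48)<.07)&(abs(X[...,1]+.12)<.07)
p=X[m];r=cv2.minAreaRect(p[:,:2].astype(np.float32));print(len(p),np.median(p[:,2]),r,cv2.boxPoints(r).round(3).tolist())
```

```text
11.45 q [0.174, 0.369, 1.66, -0.807, 1.838, 0.734] p [0.5319, -0.0131, 0.156] R [[-0.403, 0.217, 0.889], [-0.778, 0.43, -0.458], [-0.481, -0.876, -0.005]] F [-1.5, 0.9, 0.3] w 0.0853
266 0.12950243195525052 ((0.4814387261867523, -0.11304275691509247), (0.04393478110432625, 0.05003368481993675), 63.67626190185547) [[0.4490000009536743, -0.12200000137090683], [0.49399998784065247, -0.14399999380111694], [0.5139999985694885, -0.10400000214576721], [0.4690000116825104, -0.0820000022649765]]
```

View pics/a3.png

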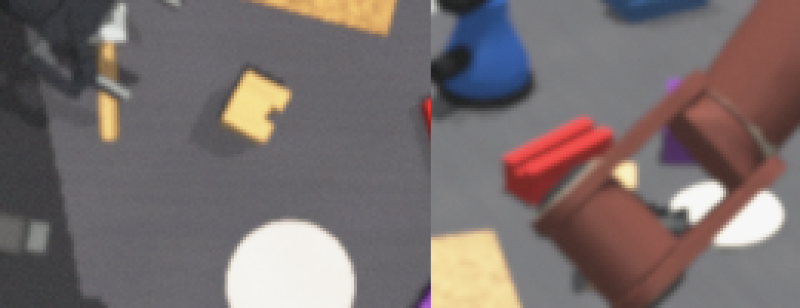

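The rail stands steady at top-view (260,105), groove facing away from the gripper. I'll advance and regrip.

>>> drive_tool --commands '[[[-1.5,-3,-1.8],[0,0,0],100],[[-3,-6,-3.7],[0,0,0],100],[[-4,-7.8,-4.8],[0,0,0],100],[[-4.7,-9.1,-5.7],[0,0,0],100],[[-4.7,-9.1,-5.7],[0,0,0],90],[[-4.7,-9.1,-5.7],[0,0,0],70],[[-4.7,-9.1,-5.7],[0,0,0],55],[[-4.7,-9.1,-5.7],[0,0,0],40]]' --newtons 40

```text
time_s: 12.45
ee_pos: [0.4872, -0.1035, 0.1026]
tool_rot: [[-0.399, 0.222, 0.89], [-0.78, 0.429, -0.457], [-0.483, -0.876, 0.002]]
wrist_force: [0.9, 1.3, 3.0]
grip_width: 0.0496
```

>>> drive_tool --commands '[[[0,0,0],[0,0,0],40],[[0,0,0],[0,0,0],40],[[0,0,0],[0,0,0],40],[[0,0,0],[0,0,0],40],[[0,0,0],[0,0,0],40],[[0,0,0.3],[0,0,0],40],[[0,0,0.8],[0,0,0],40],[[0,0,1.5],[0,0,0],40]]' --newtons 80

```text
time_s: 13.45
ee_pos: [0.4858, -0.104, 0.1165]
tool_rot: [[-0.401, 0.22, 0.889], [-0.779, 0.429, -0.457], [-0.482, -0.876, -0.001]]
wrist_force: [0.1, -0.4, -1.7]
grip_width: 0.0487
```

Run:
```python
from h import *
st()
```

```text
13.45 q [0.038, 0.3, 1.83, -0.875, 1.68, 0.732] p [0.4858, -0.104, 0.1165] R [[-0.401, 0.22, 0.889], [-0.779, 0.429, -0.457], [-0.482, -0.876, -0.001]] F [0.1, -0.4, -1.7] w 0.0487
```

>>> drive_tool --commands '[[[0,0,3.5],[0,0,0],40],[[0,0,7],[0.158,-0.081,0],40],[[1,-1,10],[0.316,-0.163,0],40],[[3,-2,12],[0.475,-0.244,0],40],[[5,-4,12],[0.633,-0.325,0],40],[[8,-6,12],[0.791,-0.407,0],40],[[11,-8,12],[0.949,-0.488,0],40],[[13.6,-9.7,12],[1.108,-0.569,0],40]]'

```text
time_s: 14.45
ee_pos: [0.6229, -0.202, 0.238]
tool_rot: [[0.084, 0.449, 0.89], [0.162, 0.875, -0.457], [-0.983, 0.182, 0.001]]
wrist_force: [-0.4, -0.1, -2.2]
grip_width: 0.0492
```

>>> drive_tool --commands '[[[0,0,0],[0.145,-0.074,0],40],[[0,0,0],[0.289,-0.148,0],40],[[0,0,-2],[0.298,-0.13,0.12],40],[[0,0,-5],[0.3056,-0.1123,0.2409],40],[[0,0,-8],[0.3056,-0.1123,0.2409],40],[[0,0,-11],[0.3056,-0.1123,0.2409],40],[[0,0,-13],[0.3056,-0.1123,0.2409],40],[[0,0,-13],[0.3056,-0.1123,0.2409],40]]'

```text
time_s: 15.45
ee_pos: [0.621, -0.2003, 0.1048]
tool_rot: [[0.106, 0.203, 0.973], [0.471, 0.852, -0.229], [-0.876, 0.483, -0.005]]
wrist_force: [0.1, 0.4, -0.8]
grip_width: 0.0489
```

Run:
```python
from h import *
f=grab('top'); g=grab('scene'); st()
A=cv2.resize(f['pixels'][170:270,290:430],(560,400),interpolation=3)
B=cv2.resize(g['pixels'][180:300,220:340],(480,480),interpolation=3)[:400]
cv2.imwrite('pics/a4.png',cv2.resize(np.hstack([A,B]),(800,308)))
for n,F in(('top',f),('scene',g)):
    X=cloud(F);P=F['pixels'].astype(int)
    m=(P[...,2]-P[...,0]>40)&(X[...,2]>.06)&(X[...,2]<.14)&(abs(X[...,0]-.63)<.1)&(abs(X[...,1]+.166)<.12)
    p=X[m]; print(n,len(p))
    if len(p)<20: continue
    c=p.mean(0); u,s,vt=np.linalg.svd(p-c,full_matrices=False); print(c,vt.round(3).tolist(),s)
    r=cv2.minAreaRect(p[:,:2].astype(np.float32));print(r)
```

```text
15.55 q [-0.607, 0.327, 1.611, 0.471, 1.42, -0.499] p [0.6227, -0.2012, 0.1078] R [[0.111, 0.201, 0.973], [0.469, 0.853, -0.229], [-0.876, 0.482, 0.0]] F [0.5, 0.1, -0.5] w 0.0488
top 780
[ 0.63072532 -0.15416594  0.11039678] [[-0.166, -0.986, 0.029], [-0.969, 0.158, -0.188], [-0.181, 0.06, 0.982]] [0.94793629 0.43383428 0.2045417 ]
((0.6324564218521118, -0.15713787078857422), (0.12164780497550964, 0.055423952639102936), 75.8709716796875)
scene 525
[ 0.63830995 -0.14062895  0.10457653] [[0.227, 0.958, -0.175], [0.955, -0.253, -0.151], [0.189, 0.132, 0.973]] [0.95858378 0.3779975  0.25950376]
((0.6317451000213623, -0.155897319316864), (0.13733422756195068, 0.07675324380397797), 61.19642639160156)
```

View pics/a4.png

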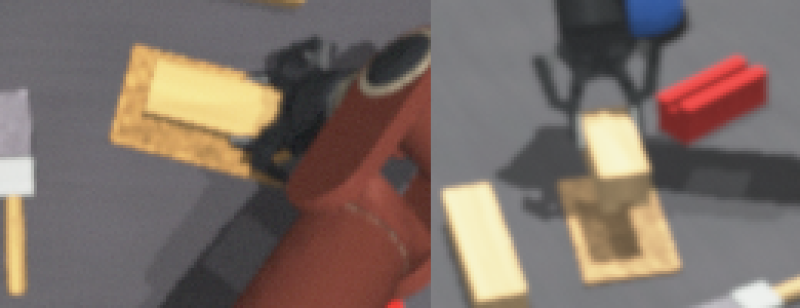

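Grooved face is down. The rail is above the pad, at (210,95) in the top crop and (615,145) in the scene crop. I'll check how level and centred it is.

Run:
```python
from h import *
f=load('top')
X=cloud(f);P=f['pixels'].astype(int)
m=(P[...,2]-P[...,0]>40)&(X[...,2]>.09)&(X[...,2]<.14)&(abs(X[...,0]-.63)<.06)&(X[...,1]>-.185)&(X[...,1]<-.07)
p=X[m]
h=np.array([.2306,.973]);n=np.array([.973,-.2306]);c=np.array([.630,-.1658])
a=(p[:,:2]-c)@h;b=(p[:,:2]-c)@n
k=np.ones(len(p),bool)
for _ in range(6):
    A=np.c_[a,b,np.ones(len(a))]; s=np.linalg.lstsq(A[k],p[k,2],rcond=None)[0]; e=p[:,2]-A@s; k=abs(e)<.004
print(s,k.sum(),len(p)); 
for q in(1,2,98,99): print(q,np.percentile(a[k],q).round(4),np.percentile(b[k],q).round(4))
r=cv2.minAreaRect(p[k][:,:2].astype(np.float32));print(r)
B=f['pixels']
m=(P[...,2]-P[...,0]>50)&(X[...,2]<.02)&(abs(X[...,0]-.63)<.12)&(abs(X[...,1]+.166)<.13);q=X[m];print('pad',len(q),np.median(q[:,2]))
```

```text
[0.01150964 0.02764033 0.11146141] 382 573
1 -0.021 -0.0255
2 -0.019 -0.0248
98 0.0675 0.023
99 0.0682 0.0235
((0.6344654560089111, -0.14399084448814392), (0.09462542831897736, 0.05185319483280182), 75.23399353027344)
pad 766 0.007246700885937254
```

>>> drive_tool --commands '[[[-0.1,-0.2,-2],[0,0,0],40],[[-0.1,-0.2,-3.5],[0,0,0],40],[[-0.1,-0.2,-4.7],[0,0,0],40],[[-0.1,-0.2,-5.3],[0,0,0],40],[[-0.1,-0.2,-5.6],[0,0,0],40],[[-0.1,-0.2,-5.8],[0,0,0],40],[[-0.1,-0.2,-5.9],[0,0,0],40],[[-0.1,-0.2,-6.0],[0,0,0],40]]'

```text
time_s: 16.55
ee_pos: [0.6215, -0.2031, 0.0472]
tool_rot: [[0.11, 0.201, 0.973], [0.469, 0.853, -0.229], [-0.876, 0.482, -0.0]]
wrist_force: [-0.1, 0.3, -1.6]
grip_width: 0.049
```

>>> drive_tool --commands '[[[0,0,-0.1],[0,0,0],40],[[0,0,-0.2],[0,0,0],40],[[0,0,-0.25],[0,0,0],40],[[0,0,-0.3],[0,0,0],40],[[0,0,-0.35],[0,0,0],40],[[0,0,-0.4],[0,0,0],40],[[0,0,-0.45],[0,0,0],40],[[0,0,-0.45],[0,0,0],40]]'

```text
time_s: 17.55
ee_pos: [0.6214, -0.203, 0.0446]
tool_rot: [[0.109, 0.201, 0.974], [0.471, 0.852, -0.228], [-0.875, 0.483, -0.001]]
wrist_force: [-6.0, 0.2, 10.7]
grip_width: 0.0494
```

>>> drive_tool --commands '[[[0,0,0.15],[0,0,0],50],[[0,0,0.2],[0,0,0],60],[[0,0,0.2],[0,0,0],70],[[0,0,0.2],[0,0,0],90],[[0,0,0.2],[0,0,0],100],[[-0.4,-1.6,3.2],[0,0,0],100],[[-1,-4.3,8],[0,0,0],100],[[-1,-4.3,13],[-0.15,0.035,0],100]]' --newtons 20

```text
time_s: 18.55
ee_pos: [0.6098, -0.2492, 0.1715]
tool_rot: [[0.076, 0.222, 0.972], [0.33, 0.914, -0.235], [-0.941, 0.339, -0.003]]
wrist_force: [1.9, 0.1, -0.2]
grip_width: 0.0855
```

>>> drive_tool --commands '[[[0,0,4],[-0.15,0.035,0],100],[[0,2,6],[-0.31,0.071,0],100],[[0,6,6],[-0.31,0.071,0],100],[[-1,11,6],[-0.31,0.071,0],100],[[-2,16,6],[-0.31,0.071,0],100],[[-3,21,6],[-0.31,0.071,0],100],[[-5,26,6],[-0.31,0.071,0],100],[[-7,31,6],[-0.31,0.071,0],100]]'

```text
time_s: 19.55
ee_pos: [0.5405, 0.0657, 0.2323]
tool_rot: [[0.009, 0.229, 0.973], [0.03, 0.973, -0.23], [-1.0, 0.032, 0.002]]
wrist_force: [0.9, -0.7, 0.1]
grip_width: 0.0853
```

```bash
cat > rail.py <<'E'
from h import *
st(); f=grab('top'); g=grab('scene')
A=cv2.resize(f['pixels'][170:270,290:430],(560,400),interpolation=3)
B=cv2.resize(g['pixels'][180:300,220:340],(480,480),interpolation=3)[:400]
cv2.imwrite('pics/a5.png',cv2.resize(np.hstack([A,B]),(800,308)))
X=cloud(f);P=f['pixels'].astype(int)
m=(X[...,2]>.04)&(X[...,2]<.07)&(abs(X[...,0]-.63)<.08)&(abs(X[...,1]+.166)<.1)
p=X[m]; print(len(p),np.median(p[:,2]),cv2.minAreaRect(p[:,:2].astype(np.float32)))
m=(P[...,2]-P[...,0]>50)&(abs(X[...,0]-.63)<.08)&(abs(X[...,1]+.166)<.13)&(X[...,2]<.07)
p=X[m]; print('pad',cv2.minAreaRect(p[:,:2].astype(np.float32)))
E
python3 rail.py
```

```text
19.55 q [-0.03, -0.134, 1.83, 0.031, 1.438, 0.197] p [0.5405, 0.0657, 0.2323] R [[0.009, 0.229, 0.973], [0.03, 0.973, -0.23], [-1.0, 0.032, 0.002]] F [0.9, -0.7, 0.1] w 0.0853
754 0.051541729125670226 ((0.6318092346191406, -0.16440391540527344), (0.1290150135755539, 0.05219971016049385), 77.44761657714844)
pad ((0.6303344964981079, -0.1660470962524414), (0.19297616183757782, 0.10204324126243591), 76.51898193359375)
```

View pics/a5.png

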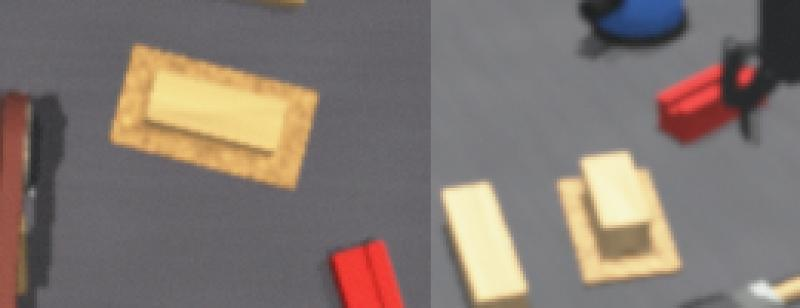

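The rail lies groove-down on the pad, at (215,110) in the top crop, within 2 mm and 1° of the pad's centre line. Next I'll fit the fin angles.

```bash
cat > fins.py <<'E'
from h import *
from scipy.optimize import least_squares
ex=np.array([.9915,-.130,0]);ey=np.array([.130,.9915,0]);C=np.array([.5114,.244,0])
def fins(F):
    for n,f in F.items():
        p=cloud(f).reshape(-1,3); p=p[~np.isnan(p[:,0])]-C
        a,b,z=p@ex,p@ey,p[:,2]-.06
        for nm,o in(('L',.05),('M',0),('R',-.05)):
            r=np.hypot(a,z);k=(abs(b-o)<.013)&(r>.062)&(r<.084)&(z>.03)
            if k.sum()<5: print(n,nm,k.sum());continue
            th=np.arctan2(a[k],z[k])
            fit=least_squares(lambda t:(np.hypot(a[k]-.075*np.sin(t[0]),z[k]-.075*np.cos(t[0]))-.006),[np.median(th)],loss='soft_l1',f_scale=.002)
            print(n,nm,k.sum(),'phi med',np.median(th).round(3),'fit',fit.x.round(3),'r95',np.percentile(r[k],95).round(4),'b',np.median(b[k]).round(4),'-> wheel',(fit.x[0]+.6).round(3))
def path(ax,phis,R0,p0,rad=.085):
    """rows: cm shift & rotvec from p0,R0"""
    from scipy.spatial.transform import Rotation as Ro
    o={'L':.05,'M':0,'R':-.05}[ax]; A=C+o*ey+np.array([0,0,.06])
    for ph,rr in [(x if isinstance(x,tuple) else (x,rad)) for x in phis]:
        rd=np.sin(ph)*ex+np.array([0,0,np.cos(ph)]); x=-rd; z=np.cos(ph)*ex-np.array([0,0,np.sin(ph)]); y=np.cross(z,x)
        D=np.c_[x,y,z]; rv=Ro.from_matrix(D@np.asarray(R0).T).as_rotvec(); s=(A+rr*rd-p0)*100
        print(ph,rr,s.round(2).tolist(),rv.round(3).tolist())
E
python3 - <<'E'
from fins import *
fins({'top':load('top'),'scene':load('scene')})
s=env.get_state()
for a,p in(('L',[(-.42,.16),(-.42,.085)]),): path(a,p,s['tool_rot'],s['ee_pos'])
E
```

```text
top L 39 phi med -0.391 fit [-0.417] r95 0.0834 b 0.0499 -> wheel 0.183
top M 34 phi med 0.027 fit [0.033] r95 0.0826 b -0.001 -> wheel 0.633
top R 43 phi med -0.526 fit [-0.552] r95 0.083 b -0.052 -> wheel 0.048
scene L 54 phi med -0.389 fit [-0.424] r95 0.0809 b 0.0524 -> wheel 0.176
scene M 40 phi med 0.057 fit [0.039] r95 0.0815 b 0.0053 -> wheel 0.639
scene R 49 phi med -0.53 fit [-0.567] r95 0.0815 b -0.0465 -> wheel 0.033
-0.42 0.16 [-8.63, 23.42, -2.61] [-0.106, -0.407, 0.087]
-0.42 0.085 [-5.6, 23.02, -9.46] [-0.106, -0.407, 0.087]
```

>>> drive_tool --commands '[[[-2,6,1],[-0.03,-0.1,0.02],45],[[-4,11.5,1],[-0.06,-0.2,0.05],45],[[-6,17,1],[-0.09,-0.3,0.07],45],[[-8.6,22,-1],[-0.106,-0.407,0.087],45],[[-8.63,23.4,-2.6],[-0.106,-0.407,0.087],45],[[-8.63,23.4,-2.6],[-0.106,-0.407,0.087],45],[[-8.63,23.4,-2.6],[-0.106,-0.407,0.087],45],[[-8.63,23.4,-2.6],[-0.106,-0.407,0.087],45]]'

```text
time_s: 20.65
ee_pos: [0.4563, 0.2972, 0.2076]
tool_rot: [[0.406, 0.138, 0.903], [-0.055, 0.99, -0.127], [-0.912, 0.002, 0.41]]
wrist_force: [-0.2, -0.3, 0.4]
grip_width: 0.0385
```

Run:
```python
from fins import *
F={n:grab(n) for n in('top','scene')}
s=st()
for n,f in F.items():
    p=cloud(f).reshape(-1,3); p=p[~np.isnan(p[:,0])]-C
    a,b,z=p@ex,p@ey,p[:,2]-.06
    r=np.hypot(a,z)
    for nm,k,r0 in(('rim',(np.minimum(abs(b),np.minimum(abs(b-.05),abs(b+.05)))<.010)&(r>.038)&(r<.052)&(z>.01),.045),('cheek',(np.minimum(abs(b-.025),abs(b+.025))<.009)&(r>.034)&(r<.046)&(z>.01),.04)):
        fit=least_squares(lambda t:np.hypot(a[k]-t[0],z[k]-t[1])-r0,[0,0],loss='soft_l1',f_scale=.002); print(n,nm,k.sum(),fit.x.round(4))
fins(F)
path('L',[(-.42,.16),(-.42,.085)],s['tool_rot'],s['ee_pos'])
B=cv2.resize(F['scene']['pixels'][225:345,320:440],(600,600),interpolation=3)
cv2.imwrite('pics/a6.png',B)
```

```text
20.75 q [0.566, -0.282, 2.036, -0.305, 1.077, 0.808] p [0.456, 0.2973, 0.2073] R [[0.406, 0.138, 0.903], [-0.055, 0.99, -0.126], [-0.912, 0.002, 0.41]] F [0.3, 0.1, 0.2] w 0.0384
top rim 517 [0.     0.0008]
top cheek 295 [-0.0001  0.0006]
scene rim 471 [-0.0002 -0.0005]
scene cheek 168 [-0.      0.0006]
top L 28 phi med -0.389 fit [-0.426] r95 0.0832 b 0.0442 -> wheel 0.174
top M 32 phi med 0.022 fit [0.028] r95 0.0827 b -0.0025 -> wheel 0.628
top R 44 phi med -0.531 fit [-0.571] r95 0.0819 b -0.0518 -> wheel 0.029
scene L 54 phi med -0.395 fit [-0.412] r95 0.0806 b 0.0531 -> wheel 0.188
scene M 42 phi med 0.055 fit [0.054] r95 0.0818 b 0.0039 -> wheel 0.654
scene R 46 phi med -0.537 fit [-0.566] r95 0.0806 b -0.0443 -> wheel 0.034
-0.42 0.16 [-0.28, 0.48, -0.12] [-0.001, 0.002, 0.008]
-0.42 0.085 [2.76, 0.08, -6.97] [-0.001, 0.002, 0.008]
```

View pics/a6.png

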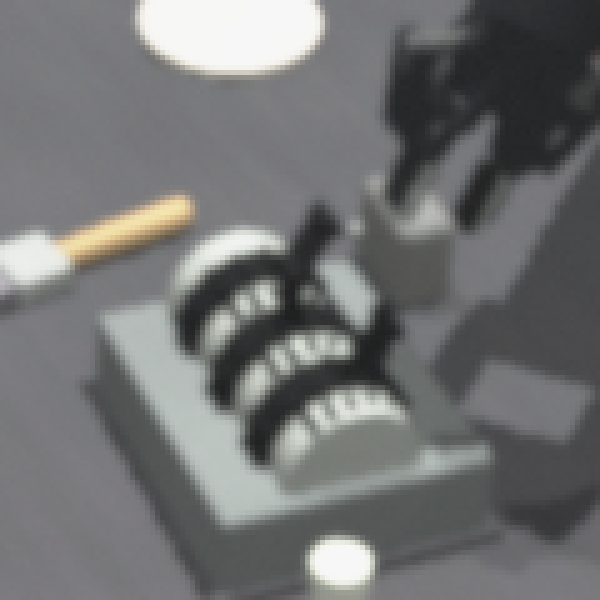

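The open fingers stand over the left fin. In the crop, the left and right fins show at about (385,330) and (320,225). I'll go in and pinch.

>>> drive_tool --commands '[[[-0.28,0.48,-0.1],[0,0,0],45],[[0.8,0.35,-2.5],[0,0,0],45],[[1.8,0.2,-4.8],[0,0,0],45],[[2.5,0.1,-6.2],[0,0,0],45],[[2.76,0.08,-6.97],[0,0,0],45],[[2.76,0.08,-6.97],[0,0,0],45],[[2.76,0.08,-6.97],[0,0,0],25],[[2.76,0.08,-6.97],[0,0,0],5]]' --newtons 25

```text
time_s: 21.75
ee_pos: [0.4828, 0.2993, 0.1377]
tool_rot: [[0.406, 0.136, 0.904], [-0.054, 0.991, -0.125], [-0.912, 0.002, 0.41]]
wrist_force: [-0.8, -0.4, 0.9]
grip_width: 0.0107
```

>>> drive_tool --commands '[[[0,0,0],[0,0,0],5],[[0,0,0],[0,0,0],5],[[0,0,0],[0,0,0],5],[[0,0,0],[0,0,0],5],[[0,0,0],[0,0,0],5],[[0,0,0],[0,0,0],5],[[0,0,0],[0,0,0],5],[[0,0,0],[0,0,0],5]]'

```text
time_s: 22.75
ee_pos: [0.4828, 0.2993, 0.1377]
tool_rot: [[0.406, 0.136, 0.904], [-0.054, 0.991, -0.125], [-0.912, 0.002, 0.41]]
wrist_force: [-4.4, -0.3, 5.6]
grip_width: 0.0111
```

Run:
```python
from fins import *
s=st()
A=C+.05*ey+np.array([0,0,.06]); d=s['ee_pos']-A; print('TCP phi',np.arctan2(d@ex,d[2]),'r',np.hypot(d@ex,d[2]),'lat',d@ey,'tool tilt',np.arctan2(-s['tool_rot'][:,0]@ex,-s['tool_rot'][2,0]))
path('L',[-.42,-.32,-.2,-.08,.04,.16,.25,.3,.32],s['tool_rot'],s['ee_pos'])
```

```text
22.75 q [0.54, -0.143, 2.043, -0.324, 0.93, 0.83] p [0.4828, 0.2993, 0.1377] R [[0.406, 0.136, 0.904], [-0.054, 0.991, -0.125], [-0.912, 0.002, 0.41]] F [-4.4, -0.3, 5.6] w 0.0111
TCP phi -0.42875991093017496 r 0.08538473675798275 lat 0.0011139772835839293 tool tilt -0.4219268992537519
-0.42 0.085 [0.07, -0.12, -0.0] [-0.002, 0.002, 0.006]
-0.32 0.085 [0.85, -0.22, 0.3] [0.012, 0.101, 0.006]
-0.2 0.085 [1.83, -0.35, 0.56] [0.028, 0.22, 0.006]
-0.08 0.085 [2.83, -0.48, 0.71] [0.044, 0.339, 0.006]
0.04 0.085 [3.84, -0.62, 0.73] [0.06, 0.458, 0.006]
0.16 0.085 [4.85, -0.75, 0.63] [0.076, 0.577, 0.006]
0.25 0.085 [5.59, -0.85, 0.47] [0.088, 0.666, 0.006]
0.3 0.085 [6.0, -0.9, 0.35] [0.094, 0.716, 0.006]
0.32 0.085 [6.16, -0.92, 0.3] [0.097, 0.736, 0.006]
```

>>> drive_tool --commands '[[[0.85,-0.15,0.3],[0.012,0.101,0],5],[[1.83,-0.3,0.56],[0.028,0.22,0],5],[[2.83,-0.45,0.71],[0.044,0.339,0],5],[[3.84,-0.6,0.73],[0.06,0.458,0],5],[[4.85,-0.75,0.63],[0.076,0.577,0],5],[[5.59,-0.85,0.47],[0.088,0.666,0],5],[[6.0,-0.9,0.35],[0.094,0.716,0],5],[[6.0,-0.9,0.35],[0.094,0.716,0],5]]'

```text
time_s: 23.75
ee_pos: [0.5435, 0.2909, 0.1399]
tool_rot: [[-0.294, 0.136, 0.946], [0.04, 0.991, -0.13], [-0.955, -0.0, -0.297]]
wrist_force: [0.3, 4.2, 1.6]
grip_width: 0.0107
```

>>> drive_tool --commands '[[[0,0,0],[0,0,0],5],[[0,0,0],[0,0,0],5],[[0,0,0],[0,0,0],5],[[0,0,0],[0,0,0],5],[[0,0,0],[0,0,0],5],[[0,0,0],[0,0,0],5],[[0,0,0],[0,0,0],5],[[0,0,0],[0,0,0],5]]'

```text
time_s: 24.75
ee_pos: [0.5428, 0.2911, 0.1401]
tool_rot: [[-0.292, 0.135, 0.947], [0.04, 0.991, -0.129], [-0.955, -0.0, -0.295]]
wrist_force: [1.1, 5.4, 0.4]
grip_width: 0.0106
```

```bash
cat >> fins.py <<'E'
def where(ax,s):
    o={'L':.05,'M':0,'R':-.05}[ax]
    A=C+o*ey+np.array([0,0,.06]); d=s['ee_pos']+.01*s['tool_rot'][:,0]-A; print('crest phi',np.arctan2(d@ex,d[2]).round(4),'r',np.hypot(d@ex,d[2]).round(4),'lat',(d@ey).round(4),'tool tilt',np.arctan2(-s['tool_rot'][:,0]@ex,-s['tool_rot'][2,0]).round(4))
E
python3 - <<'E'
from fins import *
s=st(); where('L',s)
fins({n:grab(n) for n in('top','scene')})
path('L',[(.3,.085),(.3,.15)],s['tool_rot'],s['ee_pos'])
path('M',[(.03,.15),(.03,.085)],s['tool_rot'],s['ee_pos'])
E
```

```text
24.75 q [0.317, 0.275, 1.578, 0.129, 1.559, 0.433] p [0.5428, 0.2911, 0.1401] R [[-0.292, 0.135, 0.947], [0.04, 0.991, -0.129], [-0.955, -0.0, -0.295]] F [1.1, 5.4, 0.4] w 0.0106
crest phi 0.3032 r 0.0739 lat 0.0007 tool tilt 0.2995
top L 0
top M 7 phi med 0.01 fit [0.021] r95 0.0817 b -0.0107 -> wheel 0.621
top R 42 phi med -0.538 fit [-0.555] r95 0.0825 b -0.051 -> wheel 0.045
scene L 79 phi med 0.32 fit [0.346] r95 0.0827 b 0.0591 -> wheel 0.946
scene M 5 phi med 0.086 fit [0.086] r95 0.0664 b -0.0046 -> wheel 0.686
scene R 4
0.3 0.085 [0.0, -0.07, 0.11] [0.0, 0.0, 0.005]
0.3 0.15 [1.9, -0.32, 6.32] [0.0, 0.0, 0.005]
0.03 0.15 [-2.69, -4.76, 6.98] [-0.035, -0.267, 0.005]
0.03 0.085 [-2.89, -4.74, 0.49] [-0.035, -0.267, 0.005]
```

>>> drive_tool --commands '[[[0,0,0],[0,0,0],25],[[0,0,0],[0,0,0],45],[[0,0,0],[0,0,0],45],[[0.8,-0.1,2.8],[0,0,0],45],[[1.9,-0.3,6.3],[0,0,0],45],[[-0.5,-2.5,7],[-0.018,-0.13,0],45],[[-2.69,-4.76,7],[-0.035,-0.267,0.005],45],[[-2.69,-4.76,7],[-0.035,-0.267,0.005],45]]'

```text
time_s: 25.85
ee_pos: [0.5119, 0.2411, 0.2085]
tool_rot: [[-0.035, 0.131, 0.991], [0.0, 0.991, -0.131], [-0.999, -0.004, -0.035]]
wrist_force: [-0.2, 0.2, -0.4]
grip_width: 0.0384
```

Run:
```python
from fins import *
F={n:grab(n) for n in('top','scene')}
s=st(); where('M',s)
fins(F)
path('M',[(.035,.15),(.035,.085),-.3],s['tool_rot'],s['ee_pos'])
```

```text
25.95 q [0.303, -0.031, 1.77, 0.012, 1.432, 0.433] p [0.5156, 0.2422, 0.2105] R [[-0.032, 0.131, 0.991], [0.002, 0.991, -0.131], [-0.999, -0.002, -0.032]] F [-0.0, 0.2, -0.3] w 0.0385
crest phi 0.0288 r 0.1405 lat -0.0012 tool tilt 0.0316
top L 0
top M 0
top R 45 phi med -0.527 fit [-0.565] r95 0.083 b -0.0505 -> wheel 0.035
scene L 42 phi med 0.323 fit [0.302] r95 0.0826 b 0.0537 -> wheel 0.902
scene M 44 phi med 0.053 fit [0.026] r95 0.082 b 0.0052 -> wheel 0.626
scene R 44 phi med -0.547 fit [-0.561] r95 0.0809 b -0.0465 -> wheel 0.039
0.035 0.15 [0.1, 0.11, -0.06] [0.002, 0.003, 0.001]
0.035 0.085 [-0.12, 0.14, -6.55] [0.002, 0.003, 0.001]
-0.3 0.085 [-2.91, 0.5, -6.93] [-0.041, -0.329, 0.001]
```

>>> drive_tool --commands '[[[0.1,0.11,-2],[0,0,0],45],[[0,0.13,-4.5],[0,0,0],45],[[-0.1,0.14,-6],[0,0,0],45],[[-0.12,0.14,-6.55],[0,0,0],45],[[-0.12,0.14,-6.55],[0,0,0],45],[[-0.12,0.14,-6.55],[0,0,0],25],[[-0.12,0.14,-6.55],[0,0,0],5],[[-0.12,0.14,-6.55],[0,0,0],5]]' --newtons 25

```text
time_s: 26.95
ee_pos: [0.515, 0.2439, 0.1458]
tool_rot: [[-0.03, 0.131, 0.991], [0.003, 0.991, -0.131], [-1.0, -0.001, -0.03]]
wrist_force: [-1.2, 0.3, 3.6]
grip_width: 0.0111
```

>>> drive_tool --commands '[[[0,0,0],[0,0,0],5],[[0,0,0],[0,0,0],5],[[0,0,0],[0,0,0],5],[[-0.97,0.13,-0.02],[-0.014,-0.114,0],5],[[-1.97,0.26,-0.17],[-0.03,-0.234,0],5],[[-2.79,0.36,-0.38],[-0.043,-0.332,0],5],[[-2.79,0.36,-0.38],[-0.043,-0.332,0],5],[[-2.79,0.36,-0.38],[-0.043,-0.332,0],5]]'

```text
time_s: 27.95
ee_pos: [0.4866, 0.2478, 0.1421]
tool_rot: [[0.297, 0.131, 0.946], [-0.04, 0.991, -0.125], [-0.954, -0.001, 0.3]]
wrist_force: [-3.2, 0.9, 6.6]
grip_width: 0.0109
```

>>> drive_tool --commands '[[[0,0,0],[0,0,0],5],[[0,0,0],[0,0,0],5],[[0,0,0],[0,0,0],5],[[0,0,0],[0,0,0],5],[[0,0,0],[0,0,0],5],[[0,0,0],[0,0,0],5],[[0,0,0],[0,0,0],5],[[0,0,0],[0,0,0],5]]'

```text
time_s: 28.95
ee_pos: [0.487, 0.2477, 0.1422]
tool_rot: [[0.297, 0.131, 0.946], [-0.04, 0.991, -0.125], [-0.954, -0.0, 0.299]]
wrist_force: [-4.0, 0.0, 7.3]
grip_width: 0.0108
```

Run:
```python
from fins import *
s=st(); where('M',s)
path('M',[(-.3,.085),(-.3,.15)],s['tool_rot'],s['ee_pos'])
path('R',[(-.56,.15),(-.56,.085)],s['tool_rot'],s['ee_pos'])
```

```text
28.95 q [0.407, -0.18, 2.047, -0.182, 1.019, 0.615] p [0.487, 0.2477, 0.1422] R [[0.297, 0.131, 0.946], [-0.04, 0.991, -0.125], [-0.954, -0.0, 0.299]] F [-4.0, 0.0, 7.3] w 0.0108
crest phi -0.2904 r 0.0758 lat 0.0005 tool tilt -0.3041
-0.3 0.085 [-0.05, -0.04, -0.1] [0.001, 0.004, 0.001]
-0.3 0.15 [-1.95, 0.21, 6.11] [0.001, 0.004, 0.001]
-0.56 0.15 [-6.11, -4.29, 4.49] [-0.033, -0.254, 0.001]
-0.56 0.085 [-2.68, -4.74, -1.02] [-0.033, -0.254, 0.001]
```

>>> drive_tool --commands '[[[-0.08,0.01,-0.03],[0,0,0],5],[[-0.08,0.01,-0.03],[0,0,0],5],[[-0.08,0.01,-0.03],[0,0,0],5],[[-0.08,0.01,-0.03],[0,0,0],25],[[-0.08,0.01,-0.03],[0,0,0],45],[[-0.08,0.01,-0.03],[0,0,0],45],[[-0.9,0.1,2.8],[0,0,0],45],[[-1.95,0.2,6.1],[0,0,0],45]]'

```text
time_s: 29.95
ee_pos: [0.4662, 0.2489, 0.2011]
tool_rot: [[0.293, 0.132, 0.947], [-0.042, 0.991, -0.125], [-0.955, -0.003, 0.296]]
wrist_force: [1.0, -0.6, 0.7]
grip_width: 0.0384
```

>>> drive_tool --commands '[[[-2,-2.2,-0.5],[-0.016,-0.127,0],45],[[-4.16,-4.5,-1.6],[-0.033,-0.254,0.001],45],[[-4.16,-4.5,-1.6],[-0.033,-0.254,0.001],45],[[-4.16,-4.5,-1.6],[-0.033,-0.254,0.001],45],[[-4.16,-4.5,-1.6],[-0.033,-0.254,0.001],45],[[-4.16,-4.5,-1.6],[-0.033,-0.254,0.001],45],[[-4.16,-4.5,-1.6],[-0.033,-0.254,0.001],45],[[-4.16,-4.5,-1.6],[-0.033,-0.254,0.001],45]]'

```text
time_s: 30.95
ee_pos: [0.4257, 0.2043, 0.1859]
tool_rot: [[0.526, 0.131, 0.841], [-0.07, 0.991, -0.11], [-0.848, -0.001, 0.53]]
wrist_force: [-0.2, 0.3, -0.1]
grip_width: 0.0383
```

Run:
```python
from fins import *
F={n:grab(n) for n in('top','scene')}
s=st(); where('R',s)
fins(F)
path('R',[(-.56,.15),(-.56,.085),-.44,-.32,-.2,-.1,0],s['tool_rot'],s['ee_pos'])
```

```text
31.05 q [0.449, -0.564, 2.299, -0.365, 0.957, 0.723] p [0.4256, 0.2043, 0.1858] R [[0.526, 0.131, 0.841], [-0.07, 0.991, -0.11], [-0.848, -0.001, 0.53]] F [-0.5, 0.7, 0.1] w 0.0384
crest phi -0.5668 r 0.139 lat -0.0005 tool tilt -0.5589
top L 34 phi med 0.284 fit [0.313] r95 0.0831 b 0.0494 -> wheel 0.913
top M 33 phi med -0.266 fit [-0.269] r95 0.0831 b -0.0002 -> wheel 0.331
top R 41 phi med -0.536 fit [-0.566] r95 0.0826 b -0.051 -> wheel 0.034
scene L 43 phi med 0.33 fit [0.315] r95 0.0827 b 0.0527 -> wheel 0.915
scene M 51 phi med -0.235 fit [-0.261] r95 0.0811 b 0.0045 -> wheel 0.339
scene R 47 phi med -0.548 fit [-0.559] r95 0.0803 b -0.0486 -> wheel 0.041
-0.56 0.15 [0.03, 0.05, 0.13] [0.001, -0.001, 0.001]
-0.56 0.085 [3.46, -0.4, -5.37] [0.001, -0.001, 0.001]
-0.44 0.085 [4.34, -0.52, -4.89] [0.016, 0.118, 0.001]
-0.32 0.085 [5.28, -0.64, -4.51] [0.032, 0.237, 0.001]
-0.2 0.085 [6.26, -0.77, -4.25] [0.048, 0.356, 0.001]
-0.1 0.085 [7.09, -0.88, -4.12] [0.061, 0.455, 0.0]
0 0.085 [7.93, -0.99, -4.08] [0.074, 0.554, 0.0]
```

>>> drive_tool --commands '[[[1.1,-0.1,-1.6],[0,0,0],45],[[2.2,-0.25,-3.4],[0,0,0],45],[[3,-0.35,-4.7],[0,0,0],45],[[3.46,-0.4,-5.37],[0,0,0],45],[[3.46,-0.4,-5.37],[0,0,0],45],[[3.46,-0.4,-5.37],[0,0,0],25],[[3.46,-0.4,-5.37],[0,0,0],5],[[3.46,-0.4,-5.37],[0,0,0],5]]' --newtons 25

```text
time_s: 32.05
ee_pos: [0.4601, 0.2005, 0.1328]
tool_rot: [[0.526, 0.131, 0.84], [-0.07, 0.991, -0.111], [-0.847, -0.0, 0.531]]
wrist_force: [-4.2, 0.4, 3.4]
grip_width: 0.0102
```

>>> drive_tool --commands '[[[0,0,0],[0,0,0],5],[[0,0,0],[0,0,0],5],[[0.88,-0.12,0.48],[0.015,0.119,0],5],[[1.82,-0.24,0.86],[0.031,0.238,0],5],[[2.8,-0.37,1.12],[0.047,0.357,0],5],[[3.63,-0.48,1.25],[0.06,0.456,0],5],[[4.47,-0.59,1.29],[0.073,0.555,0],5],[[4.47,-0.59,1.29],[0.073,0.555,0],5]]'

```text
time_s: 33.05
ee_pos: [0.5058, 0.1942, 0.1443]
tool_rot: [[-0.001, 0.132, 0.991], [-0.001, 0.991, -0.132], [-1.0, -0.001, -0.001]]
wrist_force: [-0.1, 1.3, -1.8]
grip_width: 0.0109
```

>>> drive_tool --commands '[[[0,0,0],[0,0,0],5],[[0,0,0],[0,0,0],5],[[0,0,0],[0,0,0],5],[[0,0,0],[0,0,0],5],[[0,0,0],[0,0,0],5],[[0,0,0],[0,0,0],5],[[0,0,0],[0,0,0],5],[[0,0,0],[0,0,0],5]]'

```text
time_s: 34.05
ee_pos: [0.5041, 0.1944, 0.1444]
tool_rot: [[-0.003, 0.13, 0.991], [-0.001, 0.991, -0.13], [-1.0, -0.001, -0.003]]
wrist_force: [-1.5, 1.5, -8.4]
grip_width: 0.0109
```

Run:
```python
from fins import *
s=st(); where('R',s)
path('R',[(0,.085),(0,.15)],s['tool_rot'],s['ee_pos'])
path('M',[(-.28,.15),(-.28,.085),(-.31,.085)],s['tool_rot'],s['ee_pos'])
```

```text
34.05 q [0.23, -0.054, 1.907, -0.0, 1.291, 0.361] p [0.5041, 0.1944, 0.1444] R [[-0.003, 0.13, 0.991], [-0.001, 0.991, -0.13], [-1.0, -0.001, -0.003]] F [-1.5, 1.5, -8.4] w 0.0109
crest phi -0.0104 r 0.0744 lat -0.0002 tool tilt 0.0025
0 0.085 [0.08, 0.0, 0.06] [0.001, -0.003, 0.0]
0 0.15 [0.08, 0.0, 6.56] [0.001, -0.003, 0.0]
-0.28 0.15 [-3.38, 5.5, 5.97] [-0.036, -0.28, 0.0]
-0.28 0.085 [-1.6, 5.27, -0.27] [-0.036, -0.28, 0.0]
-0.31 0.085 [-1.85, 5.3, -0.35] [-0.039, -0.31, 0.0]
```

Right wheel is near upright. I'll release, back straight up clear of the selector, and look at all three.

>>> drive_tool --commands '[[[0,0,0],[0,0,0],5],[[0,0,0],[0,0,0],25],[[0,0,0],[0,0,0],45],[[0,0,0],[0,0,0],45],[[0,0,3],[0,0,0],45],[[0,0,7],[0,0,0],45],[[0,-5,12],[0,0,0],45],[[-1,-10,12],[0,0,0],45]]'

```text
time_s: 35.05
ee_pos: [0.4971, 0.0938, 0.2707]
tool_rot: [[0.009, 0.128, 0.992], [-0.001, 0.992, -0.128], [-1.0, 0.0, 0.009]]
wrist_force: [0.6, -0.8, 0.5]
grip_width: 0.0385
```

Run:
```python
from fins import *
F={n:grab(n) for n in('top','scene')}
s=st()
fins(F);F={n:grab(n) for n in('top','scene')};fins(F)
A=cv2.resize(F['top']['pixels'][205:280,180:265],None,fx=5,fy=5,interpolation=3)[:375,:400];B=cv2.resize(F['scene']['pixels'][255:345,330:425],(400,379),interpolation=3)[:375]
cv2.imwrite('pics/a7.png',np.hstack([A,B]))
```

```text
35.15 q [0.035, -0.254, 1.873, -0.003, 1.518, 0.17] p [0.4956, 0.0907, 0.268] R [[0.004, 0.135, 0.991], [-0.002, 0.991, -0.135], [-1.0, -0.002, 0.005]] F [-0.3, 1.5, 0.4] w 0.0387
top L 36 phi med 0.282 fit [0.324] r95 0.083 b 0.0493 -> wheel 0.924
top M 35 phi med -0.255 fit [-0.272] r95 0.0822 b -0.0004 -> wheel 0.328
top R 0
scene L 45 phi med 0.323 fit [0.32] r95 0.0826 b 0.0534 -> wheel 0.92
scene M 51 phi med -0.245 fit [-0.274] r95 0.0812 b 0.0025 -> wheel 0.326
scene R 37 phi med 0.042 fit [0.014] r95 0.0817 b -0.0461 -> wheel 0.614
top L 37 phi med 0.275 fit [0.311] r95 0.0838 b 0.0477 -> wheel 0.911
top M 33 phi med -0.271 fit [-0.262] r95 0.0832 b -0.0006 -> wheel 0.338
top R 0
scene L 43 phi med 0.327 fit [0.325] r95 0.0828 b 0.0546 -> wheel 0.925
scene M 41 phi med -0.256 fit [-0.262] r95 0.0813 b 0.005 -> wheel 0.338
scene R 40 phi med 0.046 fit [0.016] r95 0.0809 b -0.0476 -> wheel 0.616
```

View pics/a7.png

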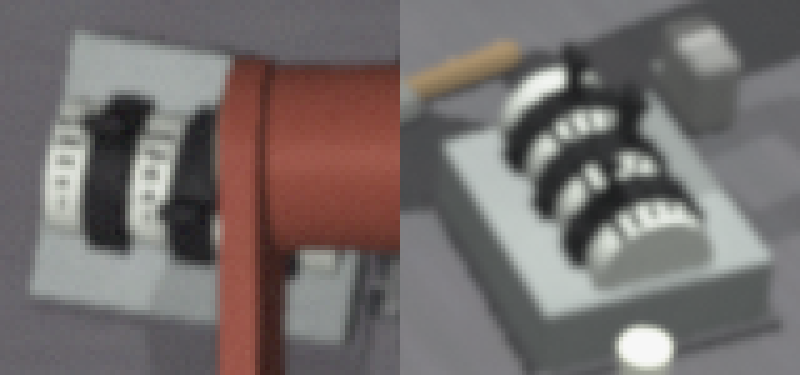

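The wheels show about 4-2-3: the left fin leans away at (120,125) in the top crop, the middle leans towards the robot at (185,215), and the right is upright at (575,55) in the scene crop. I'll check the rail one last time and hand in.

```bash
python3 rail.py && python3 -c "
from plant import env
print(env.finish_job())"
```

```text
35.25 q [0.039, -0.251, 1.874, -0.0, 1.517, 0.172] p [0.4951, 0.0936, 0.2659] R [[0.001, 0.132, 0.991], [-0.0, 0.991, -0.132], [-1.0, -0.0, 0.001]] F [-0.0, -0.8, -0.6] w 0.038
752 0.051721847113223945 ((0.6315599083900452, -0.16452442109584808), (0.1293969452381134, 0.05168336257338524), 77.28441619873047)
pad ((0.6301003694534302, -0.16622383892536163), (0.19372569024562836, 0.10249745845794678), 76.38389587402344)
the job is handed in; nothing more can be done
None
```

The job is done and handed in at about 35 s of robot time. I stood the rail on its end, took it again from the other side, and laid it groove-down on the cork pad. Then I set the thumbwheels to 4-2-3 by pinching each fin and leading it round.

- **Rail:** the last check puts it about 2 mm from the pad's centre and 1° off its length. Its top is at 51.7 mm, against 52 mm expected.
- **Wheels (rad):** the camera and the tool position disagreed slightly, most on the middle wheel. I left it as it was, since every reading is nearest the right digit.

| Wheel | Target | Camera | Tool position |
|---|---|---|---|
| Left (4) | 0.90 | about 0.92 | 0.90 |
| Middle (2) | 0.30 | about 0.33 | about 0.30, after a small nudge |
| Right (3) | 0.60 | about 0.615 (scene camera only; the arm hid it from above) | 0.59 |

- **Forces:** the highest total I saw at the wrist was about 18 N, when the rail was stood on its end. These are end-of-call readings, so a brief peak could have been missed.
- **Other things on the bench:** none looked moved in the pictures, but I did not measure them afterwards. The gripper was open and clear of everything at the end.

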